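# Serve a small roll with the kitchen tongs

### The job

Pick up the kitchen tongs, close them on the small round bread roll that lies on the serving board, lift it and hold it over the middle of the brown bowl, about a hand's breadth above the rim. Finish while still holding it there in the tongs. Do not touch the roll with the gripper itself, and leave the long finger roll, the bowl and the other things on the worktop where they are.

Things in the scene. Friction and masses are not known exactly. Their poses are not given: they have to be found in the camera images.
- tongs: Sprung steel kitchen tongs, 222 mm long, 28 mm high, 0.12 kg, lying flat: the jaws swing level. Origin: on the centre line between the two black finger plates, at the underside's level; x to the tips, y to the left jaw, z up. Hinge at x = -80 mm, hanging ring ends at -108. Plates x = -22 to 24, 0 to 28 mm up, 48 mm over their outer faces at rest (open); centre of mass x about -6.
- jaw_left: Left (+y) jaw; origin on the hinge line, at the underside's level, 80 mm behind the tongs' origin; axes as the tongs', turning 0.09 rad as it closes on the roll. The jaws close equally. The spring pushes each plate out with 5 N open, 7 N on the roll; 20 N of grip then presses about 6 N on the roll. Plates held at 42 mm carry the tongs with the paddles still 61 mm apart inside.
- jaw_right: Right (-y) jaw, mirror image of the left, origin and axes likewise. With the round roll between the paddles' middles the plates are parallel and measure about 34 mm over their outer faces.
- tongs_tips (a point): Point on the tongs' centre line midway between the tip paddles, 92 mm ahead of the tongs' origin and 14 mm above the underside: the roll belongs here. The steel paddles reach from 68 to 116 mm ahead of the origin, 1 to 27 mm above the underside; open they stand 75 mm apart inside, 83 mm over the outsides.
- round_roll: Small round bread roll, brown, firm, 44 mm across (widest 13 mm up, almost straight sides from 7 to 22 mm up), 37 mm high, 0.04 kg, lying on the board. Origin: centre of its underside, z up.
- finger_roll: Long finger roll beside it on the board, 88 x 36 x 32 mm, to be left alone. Origin: centre of its underside, x along its length.
- board: Wooden serving board 150 x 220 x 10 mm, fixed on the worktop, with the two rolls on it about 100 mm apart along its y. Origin: centre of its underside, z up.
- brown_bowl: Round brown bowl, 129 mm across and 57 mm high, standing on the worktop to the robot's left. Origin: centre of its underside, z up.
- soup_tin: Low tin 75 mm across and 58 mm high, a bystander between the tongs and the board, toward the back. Origin: centre of its underside.
- scraper: Scraper with a purple grip, 152 mm long and 23 mm high, lying near the front edge, a bystander. Origin: under its middle.
- jam_jar: Jam jar with a lid, 65 mm across and 82 mm high, a bystander behind the board. Origin: centre of its underside.
- spice_jar: Spice jar, 46 mm across and 106 mm high, a bystander behind the board. Origin: centre of its underside.
- blender_cup: Upright cup with an orange top, 66 mm across and 160 mm high, a bystander at the back left. Origin: centre of its underside.
Things that resemble listed ones, but are neither listed nor needed, are in the scene too. What is shaped like the round_roll but green or yellow is not meant.

How it is judged (in metres and radians):
On the way:
1. the tongs' two jaws have closed on the round roll while it lies on the board (contact force between each of jaw_left, jaw_right and round_roll above 0.5 N and height (world z) of round_roll below 0.03 m), for 0.1 s.
At the end, for the whole second after the job is handed in: The gripper holds the tongs and both jaws hold the round roll, still: underside over 90 mm above the worktop (33 mm above the rim), centre within 40 mm of the bowl's centre seen from above, tongs not resting on the bowl; the finger roll still lies on the board (height (world z) of round_roll above 0.09 m and horizontal distance between round_roll and brown_bowl below 0.04 m and contact force between each of jaw_left, jaw_right and round_roll above 0.5 N and contact force between the fingers and tongs above 1 N and contact force between tongs and brown_bowl below 0.1 N and linear speed of round_roll below 0.05 m/s and height (world z) of tongs above 0.05 m and height (world z) of finger_roll below 0.03 m); the arm keeps its last pose, push and grip.
It fails at once if the gripper or arm touches the round roll (contact force between any of the fingers, the arm and round_roll above 0.3 N).
It fails at once if the finger roll is pushed more than 30 mm away (distance of finger_roll from where it was at the start of the episode above 0.03 m).
It fails at once if the bowl is pushed more than 30 mm away (distance of brown_bowl from where it was at the start of the episode above 0.03 m).
It fails at once if a bystander is pushed more than 40 mm away (distance of any of soup_tin, scraper, jam_jar, spice_jar, blender_cup from where it was at the start of the episode above 0.04 m).
It also fails if it takes over 43 s, if anything falls off the work surface, if the arm or the gripper's body presses on something with over 40 N, if the wrist force passes 120 N, or if a joint passes its speed limit or range.

### The arm

A 7-joint arm with a two-finger parallel gripper is mounted at the origin on a cart in front of the work surface, level with it; the furniture and walls round the work are solid. World frame = base frame: x ahead of the robot, y to its left, z up, the work surface at z = 0. Lengths are in mm, angles in degrees, forces in N, time in s.
With the tool pointing down it reaches from about 400 to 850 mm from the base axis. Payload 10.4 kg.
Tool frame: the origin (TCP) lies on the mounting face of the last link; the fingertips stand 173 mm ahead of it and the grasp point (between the pads) lies 155 mm ahead of it (bot.finger_overhang is the distance from the TCP to the fingertips, in mm); z points along the fingers, y is the line along which they close (so a half turn about z gives the same grasp; the last joint's range is limited). The gripper opens to 85 mm and grips with 20 to 120 N. Pads are 22 mm wide; open, the fingers measure 114 mm over their backs; the gripper's body (76 mm by 85 mm) begins 54 mm behind the grasp point. The pads swing forward as they close: fully open they stand 13 mm farther back than shut.
Start: joints at [-75.092, 19.034, -3.707, 83.658, 1.238, 77.344, -5.071], TCP at [174.389, 600.184, 404.738] pointing down, gripper open.
Joint ranges: [-148.97, 148.97], [-28.65, 121.19], [-84.17, 76.75], [9.2, 138.47], [-72.65, 252.65], [3.7, 117.97], [-149.18, 149.18]. Speed limits (degrees/s): [127.2, 127.2, 159.86, 159.86, 180, 180, 180].

### API

Orientations are given as a 3x3 rotation matrix whose columns are the frame's x, y, z axes.
In Python, from cell import readout, read_camera, calibration, workorder, bot gives the robot as it stands.
- The arm moves only by the shell command python3 -m jog 'ROWS' [OPENING]. ROWS is JSON, a list that holds one entry, the list of rows, each a list of 4 numbers: the shift along the tool's x, y, z in m, then the turn about the tool's z in rad. In form: [[[tx, ty, tz, turn], ...]]. A call has 1 to 12 rows; each row shifts and turns the commanded pose from where the row before left it, along the tool's axes as they then stand; what a row does not reach is not made up. A row lasts 1/10 s, in which the tool goes at most 50 mm and 8.59 degrees, less where a joint would pass 70% of its speed; a pose out of reach is approached as far as the arm can. A call with a gripper value outside its range is refused whole. OPENING is the opening, from 0 (shut) to 1 (fully open), set as the call begins (- or left out, the last holds). The fingers move at their own pace and stop on an object; the grip force is fixed at half the most. Time passes only in rows, so rows that do not move let the fingers close. It gives the time, the measured TCP pose, the force, the opening and the grip force at its end, in the units of the state.
- readout.state(): the state, without advancing time (a new reading comes with each control period).
- read_camera(name): name is "scene" or "top" or "wrist"; returns the picture (384x512x3 uint8, red, green, blue); there is no depth.
- calibration(name): a dict with "fx", "fy", "cx", "cy" (pixels), "R" (3x3) and "t" (3): a world point X has camera coordinates R X + t; the wrist camera has in their place "hand_eye" (4x4, takes a point from camera to tool coordinates, whose origin is the TCP and whose axes are the flange's). Camera axes: x right, y down, z forward; pixel columns grow to the right and rows downward; lengths in mm; the calibration is good to about 2 mm. The wrist camera is an equidistant fisheye: a pixel r from the principal point sees the ray r / f radians off the axis. A picture is of the moment at which its call begins: read the wrist's pose just before it. calibration takes no time and is no camera call.
- workorder.hand_in(): hands the job in; it is judged then, once.
The state is a dict: "clock": time; "joints": joint angles; "dq": joint speeds; "effort": joint torques, N m; "tcp_pos": TCP position; "orientation": TCP orientation; "contact_force": force on the tool from outside, world axes, zero at the start; "torque": the same for the moment, N m; "finger_gap": finger opening in mm; "grip_force": force on a finger pad.
Only numpy, scipy, OpenCV 4.12 (cv2) and the standard library are available. Lean on these libraries where they do the work, as an engineer would, in place of code of your own. Each camera call takes 0.05 s, during which the arm holds its last target. There are 200 camera calls.

## Working session

There is one attempt and no reset: what is moved stays moved. The work goes in short steps, Python scripts to look and compute and a shell command to move; the robot and the scene stay as the last step left them, time stands still between calls to the robot, and variables do not carry over. Pictures are saved under pics/ and viewed, at most 10 in all, crops included, and the job is handed in when it is done.

```bash
ls; mkdir -p pics
python3 - <<'E'
from cell import readout, read_camera, calibration
import cv2,json,numpy as np
s=readout.state();print({k:np.round(v,3).tolist() for k,v in s.items()})
for n in("scene","top"):
    cv2.imwrite(f"pics/{n}0.png",read_camera(n)[:,:,::-1])
for n in("scene","top","wrist"): print(n,{k:np.round(v,3).tolist() for k,v in calibration(n).items()})
E
```

```text
pics
{'clock': 0.0, 'joints': [-75.092, 19.072, -3.707, 83.704, 1.239, 77.344, -5.069], 'dq': [-0.035, 0.009, -0.04, 0.016, 0.009, 0.025, -0.016], 'effort': [0.0, -62.544, 0.05, -39.162, 0.016, 0.01, 0.0], 'tcp_pos': [174.358, 600.06, 403.933], 'orientation': [[-0.96, 0.279, -0.0], [0.279, 0.96, -0.001], [-0.0, -0.001, -1.0]], 'contact_force': [-0.432, -0.306, -0.528], 'torque': [-0.023, -0.023, -0.011], 'grip_force': 0.0, 'finger_gap': 85.572}
scene {'fx': 365.348, 'fy': 365.348, 'cx': 252.875, 'cy': 195.76, 'R': [[0.7, -0.714, 0.021], [-0.515, -0.525, -0.677], [0.494, 0.464, -0.735]], 't': [-354.153, 324.944, 807.081]}
top {'fx': 438.378, 'fy': 438.378, 'cx': 262.472, 'cy': 199.171, 'R': [[-0.009, -1.0, 0.016], [-0.986, 0.006, -0.165], [0.165, -0.017, -0.986]], 't': [20.307, 539.283, 1480.142]}
wrist {'fx': 297.319, 'fy': 297.319, 'cx': 252.067, 'cy': 193.416, 'hand_eye': [[0.001, -0.949, -0.315, 80.309], [1.0, 0.001, -0.0, 0.074], [0.001, -0.315, 0.949, 30.902], [0.0, 0.0, 0.0, 1.0]]}
```

View pics/top0.png

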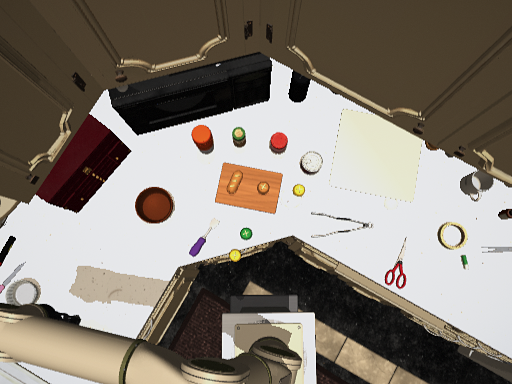

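View pics/scene0.png

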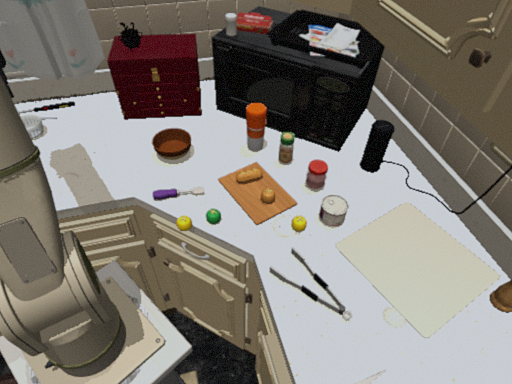

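The top view shows the tongs at px (312–372, 212–238) with tips to the left (+y). The round roll is at (263,187), the finger roll at (235,181), the bowl at (154,205), the tin at (311,161) and a yellow lookalike at (299,190). The scene view agrees, with the black finger plates at (311,293) and (320,282).

```bash
cat > h.py <<'E'
from cell import readout, read_camera, calibration
import cv2,numpy as np
def ray(n,u,v,z):
    c=calibration(n);R=np.array(c["R"]);t=np.array(c["t"])
    d=R.T@np.array([(u-c["cx"])/c["fx"],(v-c["cy"])/c["fy"],1]);o=-R.T@t
    return o+d*(z-o[2])/d[2]
def wray(uv,z,s,c=None):
    c=c or calibration("wrist");x=(uv[0]-c["cx"])/c["fx"];y=(uv[1]-c["cy"])/c["fy"];r=np.hypot(x,y)
    k=np.sin(r)/r if r>1e-9 else 1
    d=np.array([x*k,y*k,np.cos(r)]);H=np.array(c["hand_eye"]);R=np.array(s["orientation"])
    o=R@H[:3,3]+s["tcp_pos"];d=R@H[:3,:3]@d
    return o+d*(z-o[2])/d[2]
E
python3 - <<'E'
from h import *
im=cv2.imread("pics/top0.png");sc=cv2.imread("pics/scene0.png")
def blobs(n,im,roi,f,z,mn=8):
    x0,y0,x1,y1=roi;h=cv2.cvtColor(im,cv2.COLOR_BGR2HSV)[y0:y1,x0:x1]
    m=f(h[...,0].astype(int),h[...,1].astype(int),h[...,2].astype(int)).astype(np.uint8)
    k,l,st,ce=cv2.connectedComponentsWithStats(m)
    for i in range(1,k):
        if st[i,4]>=mn:
            u,v=ce[i]+[x0,y0];print(n,np.round([u,v],1),st[i],np.round(ray(n,u,v,z)))
print("tongs");blobs("top",im,(300,200,385,245),lambda h,s,v:v<110,14)
print("tongs sc");blobs("scene",sc,(260,240,360,325),lambda h,s,v:v<90,14)
print("bowl");blobs("top",im,(125,180,185,230),lambda h,s,v:(s>120),50,50)
for nm,p,z in(("roll",(263,187),35),("roll",(263,187),23),("fing",(235,181),25),("tin",(311,161),58),("yellow",(299,190),20),("green",(246,233),20)):print(nm,np.round(ray("top",*p,z)))
for nm,p,z in(("roll",(268,196),28),("fing",(249,176),28)):print(nm,np.round(ray("scene",*p,z)))
a=cv2.resize(im[130:250,215:385],None,fx=4.5,fy=4.5,interpolation=cv2.INTER_CUBIC);cv2.imwrite("pics/c1.png",a)
E
```

```text
tongs
top [343.1 218.5] [36 18 15  2 21] [ 474. -269.   14.]
top [365.1 224.8] [63 24  6  3 13] [ 450. -346.   14.]
top [343.8 230.8] [38 30 12  2 13] [ 430. -270.   14.]
top [301.4 242.1] [ 0 40  5  5 16] [ 391. -119.   14.]
tongs sc
scene [316.1 277.1] [ 32  10  49  56 192] [ 474. -252.   14.]
scene [307.8 292.6] [ 10  29  75  45 244] [ 426. -264.   14.]
scene [261.1 319.5] [ 0 74  4 11 15] [ 297. -231.   14.]
bowl
top [153.7 204.7] [  10    7   38   36 1075] [522. 391.  50.]
roll [584.  14.  35.]
roll [587.  13.  23.]
fing [609. 112.  25.]
tin [ 672. -155.   58.]
yellow [ 576. -114.   20.]
green [424.  74.  20.]
roll [581.  11.  28.]
fing [600. 110.  28.]
```

View pics/c1.png

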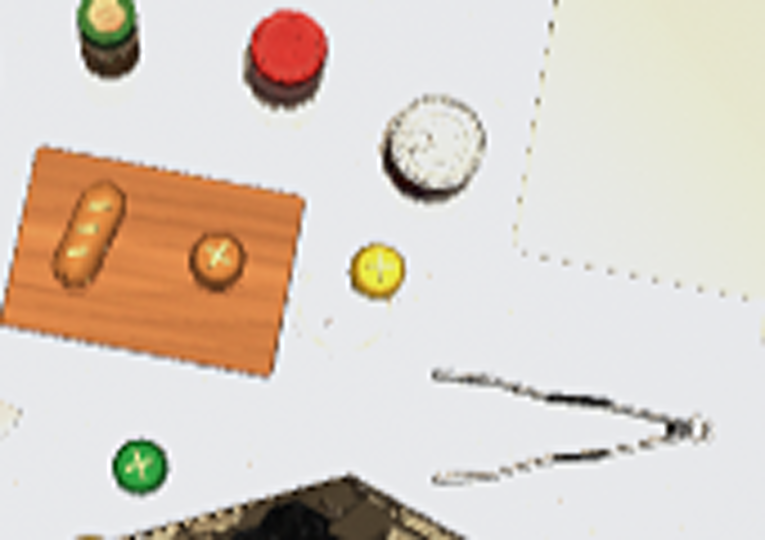

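The tongs lie about along +y: origin near (452,-269), hinge near (450,-347). The round roll is at (584,13), the bowl at (522,391) and the yellow decoy at (576,-114). I'll go above the tongs now and keep clear of the base.

```bash
python3 -m jog '[[[-0.0354,-0.0244,0,0],[-0.0354,-0.0244,0,0],[-0.0354,-0.0244,0,0],[-0.0354,-0.0244,0,0],[-0.0354,-0.0244,0,0],[-0.0354,-0.0244,0,0],[-0.0354,-0.0244,0,0],[-0.0354,-0.0244,0,0],[-0.0354,-0.0244,0,0],[-0.0354,-0.0244,0,0],[-0.0354,-0.0244,0,0],[-0.0354,-0.0244,0,0]]]' 1
python3 -m jog '[[[-0.007,-0.0386,0,0],[-0.007,-0.0386,0,0],[-0.007,-0.0386,0,0],[-0.007,-0.0386,0,0],[-0.007,-0.0386,0,0],[-0.007,-0.0386,0,0],[-0.007,-0.0386,0,0],[-0.007,-0.0386,0,0],[-0.007,-0.0386,0,0],[-0.007,-0.0386,0,0],[-0.007,-0.0386,0,0],[-0.007,-0.0386,0,0]]]'
python3 -m jog '[[[0,0,0.01,0.13],[0,0,0.01,0.13],[0,0,0.01,0.13],[0,0,0.01,0.13],[0,0,0.01,0.13],[0,0,0.01,0.13],[0,0,0.01,0.13],[0,0,0.01,0.13],[0,0,0.01,0.13],[0,0,0.01,0.12],[0,0,0,0],[0,0,0,0]]]'
python3 - <<'E'
from h import *
s=readout.state();im=read_camera("wrist");cv2.imwrite("pics/w1.png",im[:,:,::-1])
print({k:np.round(s[k],3).tolist() for k in("clock","joints","tcp_pos","orientation")})
import json;json.dump({k:np.array(s[k]).tolist() for k in("tcp_pos","orientation")},open("w1.json","w"))
E
```

```text
clock: 1.3
tcp_pos: [501.3, 198.9, 404.5]
orientation: [[-0.96, 0.279, -0.0], [0.279, 0.96, 0.0], [0.0, -0.0, -1.0]]
contact_force: [1.1, 0.7, 0.4]
finger_gap: 85.2
grip_force: 0.0
clock: 2.5
tcp_pos: [451.5, -269.2, 404.6]
orientation: [[-0.96, 0.279, 0.0], [0.279, 0.96, 0.0], [-0.0, 0.0, -1.0]]
contact_force: [0.6, -0.4, -0.5]
finger_gap: 85.4
grip_force: 0.0
clock: 3.7
tcp_pos: [452.0, -267.7, 304.7]
orientation: [[-0.002, 1.0, -0.001], [1.0, 0.002, -0.0], [-0.0, -0.001, -1.0]]
contact_force: [-0.5, 0.3, 0.2]
finger_gap: 85.7
grip_force: 0.0
{'clock': 3.7, 'joints': [-18.317, 14.784, 50.433, 108.0, -12.725, 63.068, 37.101], 'tcp_pos': [451.983, -267.716, 304.697], 'orientation': [[-0.002, 1.0, -0.001], [1.0, 0.002, -0.0], [-0.0, -0.001, -1.0]]}
```

View pics/w1.png

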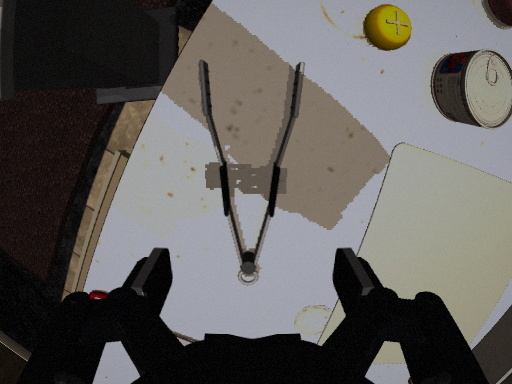

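The wrist picture shows the plates at (220–229,165–216) and (279–270,167–216), the hinge at (248,265) and the tips at (203,63) and (301,65). The shaded grey area is the arm's shadow.

Run:
```python
from h import *
import json
s=json.load(open("w1.json"))
for n,p,z in(("pL front",(222,165),28),("pL rear",(227,216),28),("pR front",(277,167),28),("pR rear",(272,216),28),("hinge",(248,263),24),("ring",(248,276),8),("tipL",(203,62),27),("tipR",(301,64),27),("yellow top",(396,22),37)):print(n,np.round(wray(p,z,s),1))
im=cv2.imread("pics/w1.png");m=(im.max(2)<45).astype(np.uint8);m[:,:200]=0;m[:,300:]=0;m[:150]=0;m[240:]=0
k,l,st,ce=cv2.connectedComponentsWithStats(m)
for i in range(1,k):
    if st[i,4]>30: print(st[i],ce[i],np.round(wray(ce[i],26,s),1))
```

```text
pL front [ 427.  -243.2   28. ]
pL rear [ 430.1 -290.1   28. ]
pR front [ 473.7 -244.9   28. ]
pR rear [ 470.5 -289.9   28. ]
hinge [ 448.8 -341.9   24. ]
ring [ 448.4 -368.4    8. ]
tipL [ 412.3 -156.    27. ]
tipR [ 492.3 -157.5   27. ]
yellow top [ 573.5 -113.1   37. ]
[219 150  20  90 439] [225.82687927 191.02505695] [ 429.5 -267.2   26. ]
[259 150  23  90 422] [272.42417062 191.20379147] [ 470.4 -267.2   26. ]
```

```bash
python3 -m jog '[[[0,-0.0015,0.011,0],[0,0,0.011,0],[0,0,0.011,0],[0,0,0.011,0],[0,0,0.011,0],[0,0,0.011,0],[0,0,0.011,0],[0,0,0.011,0],[0,0,0.011,0],[0,0,0.011,0],[0,0,0.011,0],[0,0,0.0095,0]]]' 1
python3 -m jog '[[[0,0,0,0],[0,0,0,0],[0,0,0,0],[0,0,0,0],[0,0,0,0],[0,0,0,0],[0,0,0,0],[0,0,0,0]]]' 0.49
```

```text
clock: 4.95
tcp_pos: [450.5, -267.7, 173.2]
orientation: [[0.002, 1.0, -0.0], [1.0, -0.002, 0.0], [0.0, -0.0, -1.0]]
contact_force: [-0.1, 0.1, -0.0]
finger_gap: 85.3
grip_force: 0.0
clock: 5.75
tcp_pos: [451.1, -268.0, 175.2]
orientation: [[0.002, 1.0, 0.002], [1.0, -0.002, -0.0], [-0.0, 0.002, -1.0]]
contact_force: [0.0, 0.7, 5.9]
finger_gap: 42.0
grip_force: 7.1
```

```bash
python3 -m jog '[[[0,0,-0.004,0],[0,0,-0.006,0],[0,0,-0.01,0],[0,0,-0.01,0],[0,0,-0.01,0],[0,0,-0.01,0],[0,0,-0.01,0],[0,0,-0.01,0],[0,0,-0.01,0],[0,0,-0.01,0],[0,0,0,0],[0,0,0,0]]]' 0.49
python3 - <<'E'
from h import *
a=read_camera("wrist")[:,:,::-1];b=read_camera("scene")[:,:,::-1]
b=cv2.resize(b[150:342,180:436],(512,384),interpolation=cv2.INTER_CUBIC)
cv2.imwrite("pics/w2.png",cv2.resize(np.hstack([a,b]),(800,300)))
cv2.imwrite("pics/w2full.png",a)
E
```

```text
clock: 6.95
tcp_pos: [450.6, -267.6, 264.2]
orientation: [[0.002, 1.0, 0.0], [1.0, -0.002, 0.0], [0.0, 0.0, -1.0]]
contact_force: [-0.2, -1.0, -1.7]
finger_gap: 42.3
grip_force: 5.2
```

View pics/w2.png

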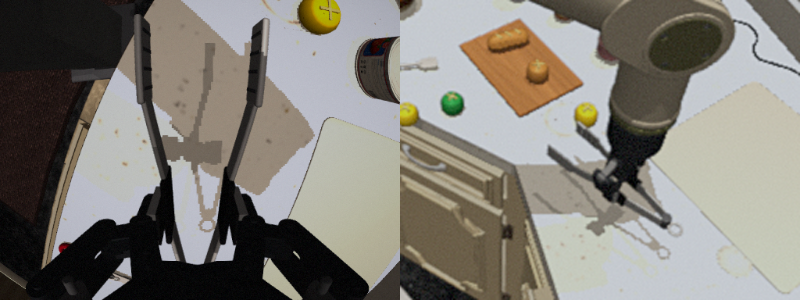

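The tongs are held level with both paddles open around the centre line. The scene view shows them off the table, with the ring trailing. Next I go to a place above the roll, turned so that the yellow lookalike is clear.

```bash
python3 -m jog '[[[0.025,0.008,-0.004,0],[0.036,0.012,-0.004,0],[0.036,0.012,-0.004,0],[0.036,0.012,-0.004,0],[0.036,0.012,-0.004,0],[0.025,0.008,0,0],[0.0196,0.0064,0,0],[0,0,0,0.1],[0,0,0,0.14],[0,0,0,0.14],[0,0,0,0.14],[0,0,0,0.14]]]'
python3 -m jog '[[[0,0,0,0.09],[0,0,0,0],[0,0,0,0]]]'
python3 - <<'E'
from h import *
import json
s=readout.state();a=read_camera("wrist");cv2.imwrite("pics/w3.png",a[:,:,::-1])
json.dump({k:np.array(s[k]).tolist() for k in("tcp_pos","orientation")},open("w3.json","w"));print(s["joints"])
E
```

```text
clock: 8.25
tcp_pos: [521.2, -54.3, 283.7]
orientation: [[0.619, 0.785, -0.001], [0.785, -0.619, -0.0], [-0.001, -0.001, -1.0]]
contact_force: [0.6, 1.3, -0.8]
finger_gap: 41.5
grip_force: 5.2
clock: 8.55
tcp_pos: [521.3, -54.2, 283.8]
orientation: [[0.681, 0.732, -0.001], [0.732, -0.681, -0.0], [-0.001, -0.0, -1.0]]
contact_force: [-0.3, 0.2, -1.1]
finger_gap: 42.1
grip_force: 5.2
[-44.26762642  17.18408004  52.4387833  109.39705257 -15.52707041
  60.87649691 -28.30536296]
```

View pics/w3.png

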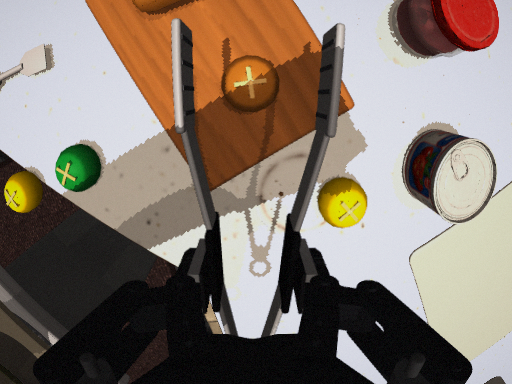

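The roll sits at about (250,83), between the paddles: left (173–192, 20–130), right (318–345, 25–135). The yellow lookalike at (342,203) is right of the arms, and the tin is farther right.

Run:
```python
from h import *
import json
s=json.load(open("w3.json"));R=np.array(s["orientation"]);t=np.array(s["tcp_pos"])
def p(n,uv,z):
    w=wray(uv,z,s);print(n,np.round(w,1),"tool",np.round(R.T@(w-t),1))
im=cv2.imread("pics/w3.png");h=cv2.cvtColor(im,cv2.COLOR_BGR2HSV)[45:120,212:290];print(h[38,38],h[10,5])
for z in(23,30): p("roll",(250,83),z)
p("cross",(250,82),46)
for n,uv in(("Lfront in",(187,19)),("Rfront in",(326,24)),("Lrear",(181,130)),("Rrear",(333,136)),("Lfront out",(173,20)),("Rfront out",(345,26))): p(n,uv,136)
p("yellow",(342,203),23);p("fing end",(150,5),30)
```

```text
[ 17 157 208] [ 13 194 205]
roll [583.8  14.4  23. ] tool [ 93.   -0.9 260.8]
roll [583.6  14.1  30. ] tool [ 92.7  -0.8 253.8]
cross [583.6  14.   46. ] tool [ 92.6  -0.7 237.8]
Lfront in [581.   46.4 136. ] tool [114.5 -24.7 147.8]
Rfront in [619.6   8.1 136. ] tool [112.7  29.7 147.8]
Lrear [548.2  15.4 136. ] tool [ 69.4 -27.7 147.8]
Rrear [591.4 -27.8 136. ] tool [ 67.1  33.4 147.8]
Lfront out [576.9  50.3 136. ] tool [114.6 -30.4 147.8]
Rfront out [625.4   2.7 136. ] tool [112.7  37.5 147.8]
yellow [ 575.2 -109.5   23. ] tool [ -3.6  77.3 260.8]
fing end [572.8 115.2  30. ] tool [159.3 -77.5 253.8]
```

```bash
python3 -m jog '[[[0.002,-0.0035,0.005,0],[0,0,0.009,0],[0,0,0.01,0],[0,0,0.01,0],[0,0,0.01,0],[0,0,0.01,0],[0,0,0.01,0],[0,0,0.01,0],[0,0,0.01,0],[0,0,0.006,0],[0,0,0.004,0],[0,0,0,0]]]'
python3 -m jog '[[[0,0,0,0],[0,0,0,0],[0,0,0,0],[0,0,0,0],[0,0,0,0],[0,0,0,0],[0,0,0,0],[0,0,0,0],[0,0,0,0],[0,0,0,0]]]' 0.3
python3 - <<'E'
from h import *
a=read_camera("wrist")[:,:,::-1];b=read_camera("scene")[:,:,::-1]
b=cv2.resize(b[120:312,160:416],(512,384),interpolation=cv2.INTER_CUBIC)
cv2.imwrite("pics/w4.png",cv2.resize(np.hstack([a,b]),(800,300)))
E
```

```text
clock: 9.8
tcp_pos: [520.1, -50.5, 189.8]
orientation: [[0.683, 0.73, -0.001], [0.73, -0.683, -0.0], [-0.0, -0.0, -1.0]]
contact_force: [0.1, -0.2, -0.8]
finger_gap: 42.3
grip_force: 5.2
clock: 10.8
tcp_pos: [520.3, -50.4, 190.3]
orientation: [[0.683, 0.73, 0.0], [0.73, -0.683, 0.0], [0.0, 0.0, -1.0]]
contact_force: [0.8, -0.6, -0.1]
finger_gap: 32.0
grip_force: 60.6
```

View pics/w4.png

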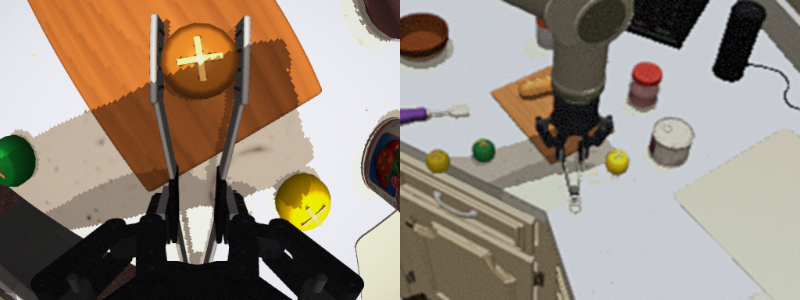

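The roll is between the paddles' middles on the board, squeezed with 60 N at a 32 mm gap. Next I lift gently.

```bash
python3 -m jog '[[[0,0,-0.003,0],[0,0,-0.006,0],[0,0,-0.01,0],[0,0,-0.013,0],[0,0,-0.015,0],[0,0,-0.015,0],[0,0,-0.015,0],[0,0,-0.015,0],[0,0,-0.015,0],[0,0,-0.013,0],[0,0,-0.008,0],[0,0,-0.002,0]]]'
python3 -m jog '[[[0.005,-0.0065,0,0],[0.009,-0.0117,0,0],[0.013,-0.0169,0,0],[0.015,-0.0195,0,0],[0.015,-0.0195,0,0],[0.015,-0.0195,0,0],[0.015,-0.0195,0,0],[0.015,-0.0195,0,0],[0.015,-0.0195,0,0],[0.015,-0.0195,0,0],[0.015,-0.0195,0,0],[0.015,-0.0195,0,0]]]'
python3 -m jog '[[[0.015,-0.0195,0,0],[0.015,-0.0195,0,0],[0.014,-0.0182,0,0],[0.012,-0.0156,0,0],[0.009,-0.0117,0,0],[0.005,-0.0065,0,0],[0,0,0,0],[0,0,0,0],[0,0,0,0]]]'
python3 - <<'E'
from h import *
import json
s=readout.state();a=read_camera("wrist")[:,:,::-1];b=read_camera("scene")[:,:,::-1]
json.dump({k:np.array(s[k]).tolist() for k in("tcp_pos","orientation")},open("w5.json","w"))
b=cv2.resize(b[60:252,60:316],(512,384),interpolation=cv2.INTER_CUBIC)
cv2.imwrite("pics/w5.png",cv2.resize(np.hstack([a,b]),(800,300)))
E
```

```text
clock: 12.1
tcp_pos: [520.3, -50.5, 321.1]
orientation: [[0.683, 0.73, 0.001], [0.73, -0.683, 0.001], [0.001, 0.0, -1.0]]
contact_force: [0.7, -0.1, -1.5]
finger_gap: 32.2
grip_force: 60.4
clock: 13.3
tcp_pos: [476.1, 213.2, 319.4]
orientation: [[0.683, 0.731, -0.001], [0.731, -0.683, -0.001], [-0.001, -0.0, -1.0]]
contact_force: [-0.0, -0.1, -1.0]
finger_gap: 31.8
grip_force: 60.4
clock: 14.2
tcp_pos: [458.8, 323.9, 320.3]
orientation: [[0.684, 0.729, 0.0], [0.729, -0.684, -0.0], [0.0, 0.0, -1.0]]
contact_force: [-0.1, -0.1, -1.3]
finger_gap: 32.2
grip_force: 60.4
```

View pics/w5.png

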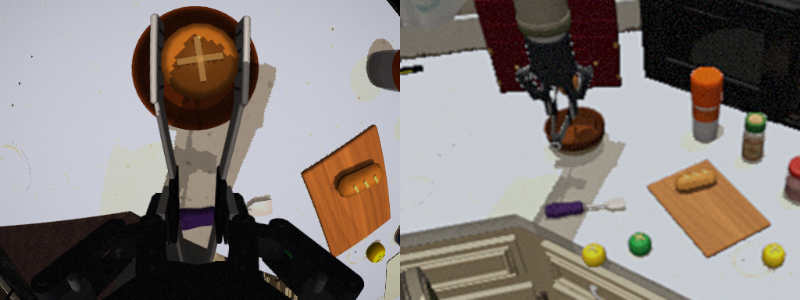

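The roll hangs in the tongs over the bowl. The rim spans px 132–258 by 7–130 in the half-size picture, and the roll's centre is near (199,60). A quick number check, then hand in.

Run:
```python
from h import *
import json
s=json.load(open("w5.json"));R=np.array(s["orientation"]);t=np.array(s["tcp_pos"])
k=1.28
for n,uv,z in(("bowl",(195,68.5),57),("rimL",(132,68),57),("rimR",(258,68),57),("roll",(199,60),160)):print(n,np.round(R.T@(wray((uv[0]*k,uv[1]*k),z,s)-t),1))
```

```text
bowl [ 89.5  -1.2 263.3]
rimL [ 92.1 -64.5 263.3]
rimR [ 91.9  61.9 263.3]
roll [ 90.8   1.9 160.3]
```

The roll's centre is within about 4 mm of the bowl's centre, and the rim measures 126 mm against the 129 mm given. The roll's underside is at about 140 mm, some 83 mm above the rim.

```bash
python3 -c "
from cell import workorder
print(workorder.hand_in())"
```

```text
the job is handed in; nothing more can be done
None
```

I handed the job in with the round roll held in the tongs about 83 mm above the bowl's rim and about 4 mm off its centre; the clock read about 14 s, and no verdict came back.

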